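# Switch on the kiln supply by feel and press start

## Robot

A 7-joint arm with a two-finger parallel gripper is mounted at the origin on the work surface; the furniture and walls round the work are solid. World frame = base frame: x ahead of the robot, y to its left, z up, the work surface at z = 0. Lengths are in mm, angles in rad, forces in N, time in s.
With the tool pointing down it reaches from about 400 to 875 mm from the base axis. Payload 4.4 kg.
Tool frame: the origin (TCP) lies midway between the tips of the shut fingers; the grasp point (between the pads) lies 19 mm behind it; z points along the fingers, y is the line along which they close (so a half turn about z gives the same grasp; the last joint's range is limited). The gripper opens to 85 mm and grips with 20 to 120 N. Pads are 22 mm wide; open, the fingers measure 114 mm over their backs; the gripper's body (76 mm by 85 mm) begins 54 mm behind the grasp point. The pads swing forward as they close: fully open they stand 13 mm farther back than shut.
Start: joints at [1.251, 0.628, 0.038, 1.517, -0.027, 0.996, -0.02], TCP at [163.232, -629.184, 231.313] pointing down, gripper open.
Joint ranges: [-3.06, 3.06], [-0.37, 2.12], [-1.25, 1.32], [0.18, 2.47], [-1.1, 4.24], [0.23, 1.98], [-2.94, 2.94]. Speed limits (rad/s): [2.57, 2.57, 3.14, 3.14, 3.14, 3.14, 3.14].

## Interface

Orientations are given as [roll, pitch, yaw] about the fixed x, y, z axes, in that order (R = Rz(yaw) Ry(pitch) Rx(roll)).
In Python, from cell import readout, optics, order gives the robot as it stands.
- The arm moves only by the shell command python3 -m jog 'ROWS'. ROWS is a JSON object of lists of equal length, an entry for each row: "claw": the opening, from 0 (shut) to 1 (fully open); "xyz": the shift along the tool's x, y, z each as a share of 0.1 m, from -1 to 1, a list of three; "twist": the turn, a rotation vector about the tool's x, y, z each as a share of 180 degrees, from -1 to 1, a list of three. A call has 1 to 12 rows; each row shifts and turns the commanded pose from where the row before left it, along the tool's axes as they then stand; what a row does not reach is not made up. A row lasts 1/8 s, in which the tool goes at most 62.5 mm and 10.7 degrees, less where a joint would pass 70% of its speed; a pose out of reach is approached as far as the arm can. A call with a number of a shift or a turn outside -1 to 1 is refused whole. A call with a gripper value outside its range is refused whole. The fingers move at their own pace and stop on an object; the grip force is fixed at half the most. Time passes only in rows, so rows that do not move let the fingers close. It gives the time, the measured TCP pose, the force, the opening and the grip force at its end, in the units of the state.
- readout.read_state(): the state, without advancing time (a new reading comes with each control period).
- optics.get_image(name): name is "scene" or "top"; returns a dict with "color" (480x640x3 uint8, red, green, blue), "fovy" (degrees; the focal length in pixels is half the picture's height over the tangent of half this angle, whatever the lens; pixels are square), "cx", "cy" (the principal point, pixels), "k1" (the pictures are not rectified: a ray, as slopes to the right and down, at radius r is drawn at 1 + k1 r^2 times it, then the intrinsics apply), "view" (4x4, takes a point from world to camera coordinates). Camera axes: x right, y up, looking along -z (the intrinsics and any distortion apply to the point x, -y, -z); pixel columns grow to the right and rows downward; lengths in mm; the calibration is good to about 2 mm. A picture is of the moment at which its call begins. There is no depth.
- order.finish_job(): hands the job in; it is judged then, once.
Trained networks look in the newest picture that a camera, given by its name, has taken for a name from the list of things; names that differ only in an ending like _2 or _b are one class to them, and where a whole thing is asked for, a point or a joint stands for the part that bears it (a point fixed in the world has none). Each returns a list of dicts, best first, with "score" (0 to 1); they miss things now and then, are a little off and sometimes report something else, mostly with a low value. They report only what shows in the picture. A call takes as long as a camera call. They do not tell look-alikes from the thing itself.
- optics.boxes_of(camera, label): "rect" ([left, top, width, height] in pixels, round what is visible of it).
The state is a dict: "clock": time; "qpos": joint angles; "qd": joint speeds; "tau": joint torques, N m; "eef_pos": TCP position; "tool_rot": TCP orientation; "force": force on the tool from outside, world axes, zero at the start; "torque": the same for the moment, N m; "width": finger opening in mm; "gripper_force": force on a finger pad.
Only numpy, scipy, OpenCV 4.12 (cv2) and the standard library are available. Lean on these libraries where they do the work, as an engineer would, in place of code of your own. Each camera call takes 0.05 s, during which the arm holds its last target. There are 200 camera calls.

## Task

Bring up the kiln supply box. Reach in under its hood from the open side and feel for the toggle with a closed fingertip: it may be off (leaning to the front) or already on (leaning to the back), so throw it to the back only if it is off, gently. Then slide the steel shutter fully to the front to uncover the start button, press the button all the way down and let go, leaving the things round the box where they stand.

Things in the scene. Friction and masses are not known exactly. Their poses are not given: they have to be found in the camera images.
- kiln_box: Fixed grey box, 210 (x) x 270 (y) x 60 mm; origin under its centre, z up. -x is its front (towards the robot), +x its back. On the flat deck (z 60 mm): at the -y end a hood of 4 mm sheet, closed at front, back, top and +y, open only on -y; at the +y end the shutter between two rails. Behind it a conduit stub at y 0, to x 169 mm, 44 mm high. Hood outside: x -104 to 104, y -105 to -25, top z 156 mm.
- hood_mouth (a point): Centre of the open side: box x 0, y -105, z 106 mm; mouth 200 mm wide, 92 high (z 60 to 152), axes as the box. 19 mm inside it (box y -86) stands the toggle: a paddle 9 mm thick (x), 26 mm wide (y), top 71 mm above the deck, hinged 6 mm above the deck about y. Its hinge lies at box x between 0 and 55 mm: unknown, as is its state. The roof bars straight-down ways: tilt the tool 40 to 50 deg.
- deck (a point): Box point x 0, y 0, z 60 mm; axes as the box. The toggle: off leans 0.6 rad to the front (-x), on 0.28 rad to the back (+x). Its weight (0.35 kg) tips it over centre to either stop; 40 mm above the hinge it takes about 1.8 N (30 mm above it 2.4 N) towards the back to start, then it snaps over. At a stop it is rigid; over 25 N breaks it. It counts as on past 0.2 rad, and must have been touched.
- shutter (a joint): Travel of the shutter towards the front (box -x), m: 0 covers the button, 0.066 is fully open at a stop. Slides on rails with about 2 N of friction and stays where it is left.
- shutter_rib (a point): Top centre of the upright rib on the shutter, the part to push or pinch: steel, 10 mm thick (x), 50 mm wide (y), standing 22 mm above the 60 x 58 x 4 mm shutter plate (plate top 16.5 mm above the deck, rib top 38.5 mm). The rib is 14 mm in front of the plate's centre. Rails beside it are 16 mm high, 68 mm apart. Closed, the rib is 75 mm from the hood's wall at its nearest.
- button_top (a point): Centre of the top of the round black start button, 32 mm across, flat, 11 mm above the deck, at box x 45, y 75 mm; pressed straight down. The closed shutter lies 1.5 mm above it.
- start_button (a joint): How far the button is pressed down, m: 0 released, 0.006 bottomed. Spring: 1.8 N to start, 4.5 N at the bottom; it comes back when let go. Past 0.0045 counts as pressed.
- slip_cup: Bisque cup, 68 mm across, 64 mm high, loose, left of the box; leave it. Origin under its centre.
- oxide_jar: Dark jar with a lid, 58 mm across, 76 mm high, loose, behind the box; leave it. Origin under its centre.
- clay_block: Dark clay block, 100 x 119 x 57 mm, loose, behind the box; leave it. Origin under its centre.
- wood_rib: Flat wooden rib, 49 x 103 x 4 mm, lying loose beside the mouth of the hood; leave it. Origin under its centre.
There are look-alikes about, which are no part of the job. There is more than one size of the wood_rib; the one meant has the size given above. What is shaped like the slip_cup but red is not meant.

How it is judged (in metres and radians):
On the way, in this order (a step that is already met when the one before it is completed fails the run):
1. the toggle has been felt and is on (value of joint toggle above 0.2 rad and (contact force between the fingers and toggle above 0.5 N or distance of toggle_tip from where it was at the start of the episode above 0.04 m)), for 0.04 s.
2. the shutter is slid open (value of joint shutter above 0.058 m), for 0.1 s.
3. the start button is pressed down (value of joint start_button above 0.0045 m), for 0.05 s.
At the end, for the whole second after the job is handed in: The toggle leans to the back past 0.2 rad, the shutter stands open by more than 58 mm, the start button is released (less than 1 mm down) after a full press, and the cup, jar, clay block and wooden rib are at rest within 30 mm of where they stood (value of joint toggle above 0.2 rad and value of joint shutter above 0.058 m and value of joint start_button below 0.001 m and distance of each of slip_cup, oxide_jar, clay_block, wood_rib from where it was at the start of the episode below 0.03 m and linear speed of each of slip_cup, oxide_jar, clay_block, wood_rib below 0.02 m/s); the robot touches nothing.
It fails at once if a toggle that was on is thrown off (value of joint toggle below -0.3 rad and distance of toggle_tip from where it was at the start of the episode above 0.04 m).
It fails at once if the toggle is pushed harder than 25 N (contact force between anything else and toggle above 25 N).
It fails at once if a bystander is knocked away by more than 40 mm (distance of any of slip_cup, oxide_jar, clay_block, wood_rib from where it was at the start of the episode above 0.04 m).
It also fails if it takes over 59 s, if anything falls off the work surface, if the arm or the gripper's body presses on something with over 40 N, if the wrist force passes 120 N, or if a joint passes its speed limit or range.

## Working session

There is one attempt and no reset: what is moved stays moved. The work goes in short steps, Python scripts to look and compute and a shell command to move; the robot and the scene stay as the last step left them, time stands still between calls to the robot, and variables do not carry over. Pictures are saved under pics/ and viewed, at most 10 in all, crops included, and the job is handed in when it is done.

```bash
ls; mkdir -p pics
python3 - <<'E'
from cell import readout, optics
import cv2, numpy as np
s=readout.read_state(); print(s)
for n in("scene","top"):
    d=optics.get_image(n); cv2.imwrite(f"pics/{n}0.png",d["color"][:,:,::-1]); print(n,d["fovy"],d["cx"],d["cy"],d["k1"]); print(np.round(d["view"],4).tolist())
    for l in("kiln_box","shutter","slip_cup","oxide_jar","clay_block","wood_rib","start_button"):
        print(l,[(round(b["score"],2),np.round(b["rect"]).tolist()) for b in optics.boxes_of(n,l)][:4])
E
```

```text
pics
{'clock': 0.0, 'qpos': array([ 1.25117461,  0.62935601,  0.03845972,  1.51837131, -0.02699348,
        0.9962832 , -0.01998142]), 'qd': array([ 0.00104513,  0.00168705,  0.00026022, -0.00029093,  0.00073014,
       -0.00062078, -0.00082369]), 'tau': array([ 1.36746810e-03, -5.63400042e+01,  1.22584954e+00, -1.93449855e+01,
        1.07720160e-02,  1.04493127e-02, -2.26574650e-05]), 'eef_pos': array([ 163.07791658, -628.56700321,  230.38194781]), 'tool_rot': array([-3.13969378e+00,  4.14844970e-05,  2.53829436e-01]), 'force': array([-0.0548851 ,  0.3815935 , -0.18868741]), 'torque': array([0.02206565, 0.00372263, 0.00379133]), 'gripper_force': 0.0, 'width': 85.14770613647254}
scene 52.4570873226768 320.9675246961994 233.8015239373031 -0.05816900787070636
[[-0.4606, -0.8874, -0.0201, 352.9123], [0.5837, -0.3199, 0.7463, -321.6683], [-0.6687, 0.332, 0.6653, -1066.515], [0.0, 0.0, 0.0, 1.0]]
kiln_box [(0.93, [242.0, 197.0, 111.0, 108.0])]
shutter [(0.68, [254.0, 236.0, 23.0, 18.0])]
slip_cup [(0.95, [174.0, 265.0, 22.0, 32.0]), (0.73, [213.0, 247.0, 25.0, 31.0])]
oxide_jar []
clay_block [(0.7, [235.0, 202.0, 40.0, 42.0])]
wood_rib [(0.59, [346.0, 243.0, 24.0, 24.0])]
start_button [(0.24, [247.0, 200.0, 108.0, 102.0])]
top 52.83907731631951 322.0121694063674 247.88888214294855 -0.03302944012842428
[[-0.0282, -0.9992, -0.027, 158.3405], [0.9909, -0.0315, 0.1306, -494.0858], [-0.1313, -0.0231, 0.9911, -1159.4295], [0.0, 0.0, 0.0, 1.0]]
kiln_box [(0.59, [233.0, 182.0, 126.0, 121.0])]
shutter [(0.59, [255.0, 209.0, 26.0, 27.0])]
slip_cup [(0.88, [211.0, 205.0, 27.0, 29.0]), (0.56, [163.0, 209.0, 33.0, 32.0])]
oxide_jar [(0.56, [326.0, 178.0, 20.0, 31.0])]
clay_block [(0.95, [250.0, 146.0, 57.0, 49.0])]
wood_rib [(0.81, [467.0, 315.0, 42.0, 60.0]), (0.77, [353.0, 239.0, 23.0, 38.0])]
start_button []
```

View pics/scene0.png

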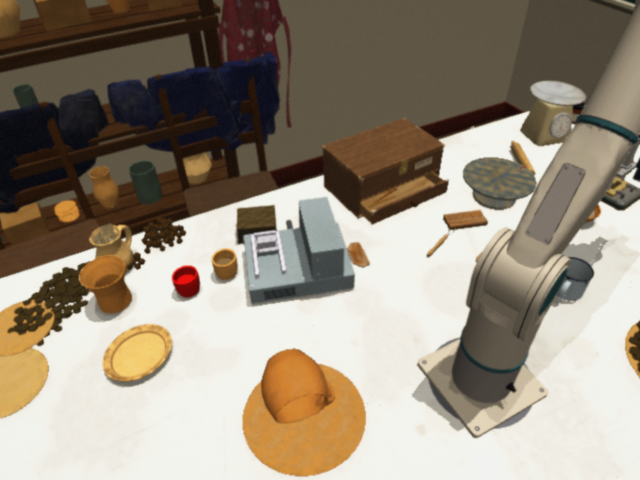

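View pics/top0.png

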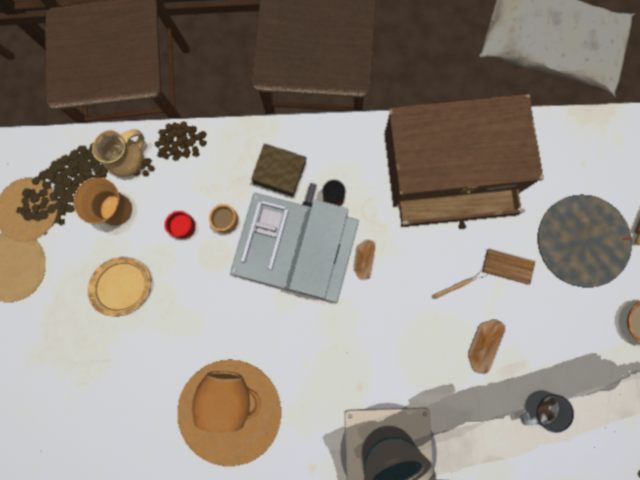

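The top view shows the box at about (295,245), yawed slightly. Its shutter is at (267,218), hood at (320,245), red cup at (180,225), tan cup at (223,218), jar at (333,190), clay block at (279,170), small wooden rib at (365,260) and a larger one at (487,346). Next comes one close crop for the corners.

```bash
cat > h.py <<'E'
import numpy as np, cv2
from cell import readout, optics
def cam(n): return optics.get_image(n)
def proj(d,P):
    P=np.atleast_2d(np.asarray(P,float)); V=np.array(d["view"]); c=P@V[:3,:3].T+V[:3,3]
    s=np.c_[c[:,0]/-c[:,2],-c[:,1]/-c[:,2]]; s=s*(1+d["k1"]*(s**2).sum(1,keepdims=True))
    f=240/np.tan(np.radians(d["fovy"])/2); return s*f+[d["cx"],d["cy"]]
def onplane(d,px,z):
    f=240/np.tan(np.radians(d["fovy"])/2); q=(np.array(px,float)-[d["cx"],d["cy"]])/f; s=q.copy()
    for _ in range(20): s=q/(1+d["k1"]*(s@s))
    V=np.array(d["view"]);R=V[:3,:3];o=-R.T@V[:3,3];r=R.T@np.array([s[0],-s[1],-1]); return o+r*(z-o[2])/r[2]
E
python3 - <<'E'
from h import *
im=cv2.imread("pics/top0.png");a=cv2.resize(im[140:310,200:390],None,fx=4,fy=4,interpolation=2)[:600]
im=cv2.imread("pics/scene0.png");b=cv2.resize(im[190:310,225:385],None,fx=5,fy=5,interpolation=2)
a=cv2.resize(im*0+cv2.imread("pics/top0.png"),None,fx=1,fy=1)[165:308,210:390]; a=cv2.resize(a,(755,600),interpolation=2)
cv2.imwrite("pics/ct.png",a);cv2.imwrite("pics/cs.png",b)
E
```

```text
(no output)
```

View pics/ct.png

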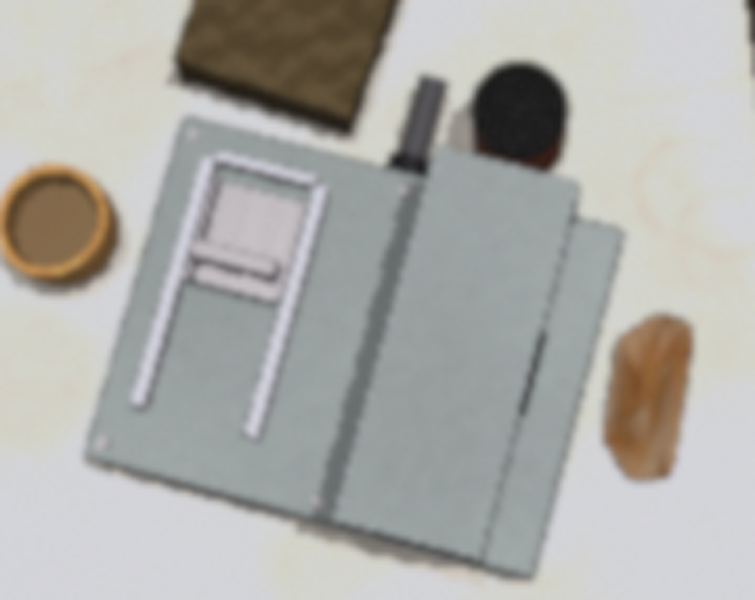

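View pics/cs.png

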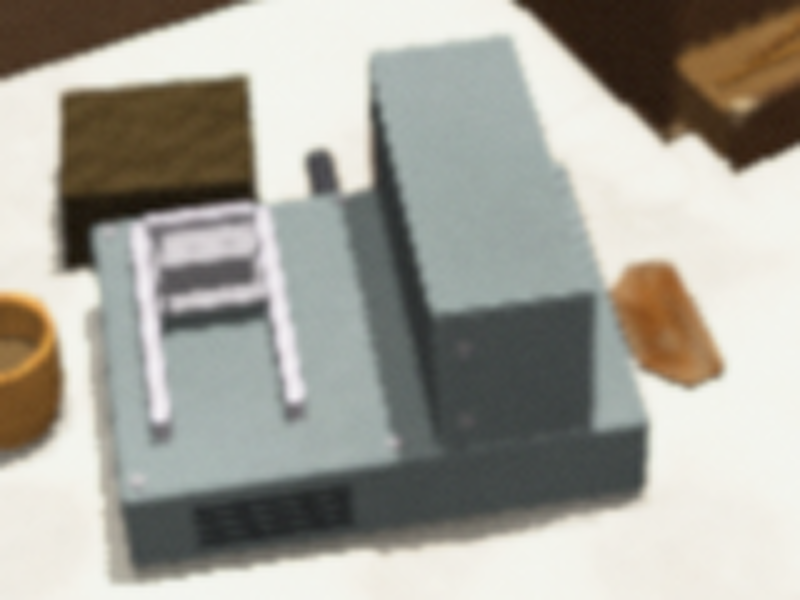

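The crops show the closed shutter with its rib at ct(237,262). The chosen rib sits at ct(650,398) beside the mouth, the tan cup at ct(55,222) and the jar at ct(520,110). A dark streak shows at the mouth edge at ct(533,372). Now I fit the box pose from corners in both views.

```bash
cat >> h.py <<'E'
def b2w(b,P):
    P=np.atleast_2d(np.asarray(P,float));c,s=np.cos(b[2]),np.sin(b[2]);return np.c_[b[0]+c*P[:,0]-s*P[:,1],b[1]+s*P[:,0]+c*P[:,1],P[:,2]]
def w2b(b,P):
    P=np.atleast_2d(np.asarray(P,float));c,s=np.cos(b[2]),np.sin(b[2]);d=P-[b[0],b[1],0];return np.c_[c*d[:,0]+s*d[:,1],-s*d[:,0]+c*d[:,1],P[:,2]]
E
python3 - <<'E'
from h import *
from scipy.optimize import least_squares
T=cam("top");S=cam("scene")
A=[((-105,135,60),(88,460)),((105,135,60),(187,118)),((105,-135,60),(622,230)),((-105,-135,60),(530,577)),((104,-25,156),(435,150)),((104,-105,156),(580,183)),((-104,-105,156),(485,560))]
B=[((-105,135,60),(122,500)),((105,135,60),(92,228)),((-105,-135,60),(645,425)),((-104,-25,156),(432,315)),((-104,-105,156),(595,292)),((104,-105,156),(512,37)),((104,-25,156),(372,52))]
pa=np.array([p for p,_ in A]);ua=np.array([u for _,u in A])/4.195+[210,165]
pb=np.array([p for p,_ in B]);ub=np.array([u for _,u in B])/5+[225,190]
f=lambda b:np.r_[(proj(T,b2w(b,pa))-ua).ravel(),(proj(S,b2w(b,pb))-ub).ravel()]
r=least_squares(f,[500,100,0],loss='soft_l1');b=r.x;print("box",b);print(np.round(f(b).reshape(-1,2),1).tolist())
np.save("box.npy",b)
q=lambda u:np.array(u)/4.195+[210,165]
for n,u,z in(("streak1",(545,332),131),("streak2",(522,412),131),("wr1",(663,315),64-60),("wr2",(605,400),4),("wr3",(690,400),4),("wr4",(640,480),4),("cup",(55,222),64),("jar",(520,108),76),("rib",(237,265),98.5),("clayc",(350,130),57),("clayL",(178,75),57)):
    w=onplane(T,q(u),z);print(n,np.round(w),np.round(w2b(b,w)))
V=np.array(T["view"]);print(-V[:3,:3].T@V[:3,3]);V=np.array(S["view"]);print(-V[:3,:3].T@V[:3,3])
for P in((0,-105,106),(-29,75,98.5),(45,75,71)):print(np.round(b2w(b,P)))
for u in((400,225),(386,100),(520,213)): w=onplane(T,u,0);print(u,np.round(w))
E
```

```text
box [ 4.99079965e+02  2.09597455e+02 -2.91408460e-01]
[[-1.8, -0.1], [-1.4, -0.6], [1.1, 0.1], [0.9, 1.3], [0.2, -0.7], [0.1, 0.3], [-1.4, 0.6], [-0.4, 0.6], [-0.3, -0.7], [1.8, -0.7], [0.2, -0.1], [0.6, -0.3], [0.1, -1.1], [-1.1, -0.2]]
streak1 [493. 100. 131.] [[  26. -106.  131.]]
streak2 [450. 114. 131.] [[ -20. -106.  131.]]
wr1 [519.  27.   4.] [[  71. -169.    4.]]
wr2 [468.  64.   4.] [[  12. -148.    4.]]
wr3 [467.  13.   4.] [[  26. -198.    4.]]
wr4 [420.  45.   4.] [[ -29. -181.    4.]]
cup [576. 383.  64.] [[ 24. 188.  64.]]
jar [632. 110.  76.] [[156. -58.  76.]]
rib [541. 272.  98.] [[23. 72. 98.]]
clayc [627. 210.  57.] [[122.  37.  57.]]
clayL [664. 311.  57.] [[129. 144.  57.]]
[ 341.78465512  115.89246636 1217.87577371]
[-362.90835348  564.32170754  956.7185225 ]
[[469. 109. 106.]]
[[493. 290.  98.]]
[[564. 269.  71.]]
(400, 225) [556. -56.   0.]
(386, 100) [893. -36.   0.]
(520, 213) [ 577. -364.    0.]
```

```bash
cat >> h.py <<'E'
from scipy.spatial.transform import Rotation as Ro
def plan(Pbox,R=None):
    """print tool-frame shift (share units) from now to box point, rotvec share to R (box frame matrix)"""
    b=np.load("box.npy");s=readout.read_state();Rt=Ro.from_euler("xyz",s["tool_rot"]).as_matrix();t=b2w(b,Pbox)[0]-s["eef_pos"]
    print("t",round(s["clock"],2),"F",np.round(s["force"],1),"box",np.round(w2b(b,s["eef_pos"])[0],1),"rot",np.round(s["tool_rot"],3),"w",round(s["width"],1))
    print("shift/100",np.round(Rt.T@t/100,3))
    if R is not None:
        Rw=Ro.from_euler("z",b[2]).as_matrix()@R; print("twist",np.round(Ro.from_matrix(Rt.T@Rw).as_rotvec()/np.pi,4))
def RB(deg):
    a=np.radians(deg);s,c=np.sin(a),np.cos(a);z=np.array([0,s,-c]);y=np.array([1.,0,0]);return np.c_[np.cross(y,z),y,z]
E
python3 -m jog '{"claw":[0,0,0,0,0,0,0,0],"xyz":[[0,0,-0.15],[0,0,-0.15],[0,0,-0.15],[0,0,-0.15],[0,0,-0.15],[0,0,-0.15],[0,0,-0.15],[0,0,0]],"twist":[[0,0,-0.0466],[0,0,-0.0466],[0,0,-0.0466],[0,0,-0.0466],[0,0,-0.0466],[0,0,-0.0466],[0,0,-0.0466],[0,0,0]]}'
python3 - <<'E'
from h import *
plan((-65,-190,220),RB(0))
plan((-65,-190,220),RB(45))
E
```

```text
clock: 1.9
eef_pos: [163.3, -629.8, 337.4]
tool_rot: [3.14, 0.002, 1.277]
force: [-0.1, -0.1, -1.0]
width: -0.1
gripper_force: 0.0
t 1.9 F [-0.1 -0.1 -1. ] box [ -80.4 -900.5  337.4] rot [3.140e+00 2.000e-03 1.277e+00] w -0.1
shift/100 [7.108 0.134 1.161]
twist [ 0.0005  0.0006 -0.0008]
t 1.9 F [-0.1 -0.1 -1. ] box [ -80.4 -900.5  337.4] rot [3.140e+00 2.000e-03 1.277e+00] w -0.1
shift/100 [7.108 0.134 1.161]
twist [ 0.0008  0.2506 -0.0006]
```

```bash
python3 -m jog '{"claw":[0,0,0,0,0,0,0,0,0,0,0],"xyz":[[0.4,0,0],[0.4,0,0],[0.4,0,0],[0.4,0.05,0],[0.4,0.05,0],[0.4,0.05,0],[0.4,0.05,0],[0.4,0.05,0],[0.4,0.05,0],[0.4,0,0],[0,0,0]],"twist":[[0,0,0],[0,0,0],[0,0,0],[0,0,0],[0,0,0],[0,0,0],[0,0,0],[0,0,0],[0,0,0],[0,0,0],[0,0,0]]}'
python3 -m jog '{"claw":[0,0,0,0,0,0,0],"xyz":[[0,0,0],[0,0,0],[0,0,0],[0,0,0],[0,0,0],[0,0,0],[0,0,0]],"twist":[[0,0.05,0],[0,0.05,0],[0,0.05,0],[0,0.05,0],[0,0.05,0],[0,0,0],[0,0,0]]}'
python3 - <<'E'
from h import *
print(readout.read_state()["qpos"])
plan((-65,-190,210),RB(45))
E
```

```text
clock: 3.28
eef_pos: [307.7, -252.0, 336.0]
tool_rot: [-3.141, -0.001, 1.281]
force: [-0.3, -0.6, 0.9]
width: -0.0
gripper_force: 0.0
clock: 4.15
eef_pos: [307.3, -254.4, 336.4]
tool_rot: [-3.141, -0.784, 1.278]
force: [1.0, 0.4, -0.5]
width: 0.1
gripper_force: 0.0
[ 1.33770815  0.49669146 -0.39518258  1.80112234 -0.42099616  1.40806769
  0.8297251 ]
t 4.15 F [ 1.   0.4 -0.5] box [ -50.4 -499.5  336.4] rot [-3.141 -0.784  1.278] w 0.1
shift/100 [ 1.3   -0.149  3.08 ]
twist [ 0.0001  0.0006 -0.0003]
```

```bash
python3 -m jog '{"claw":[0,0,0,0,0,0,0,0,0,0],"xyz":[[0.16,-0.018,0.385],[0.16,-0.018,0.385],[0.16,-0.018,0.385],[0.16,-0.018,0.385],[0.16,-0.018,0.385],[0.16,-0.018,0.385],[0.16,-0.018,0.385],[0.16,-0.018,0.385],[0,0,0],[0,0,0]],"twist":[[0,0,0],[0,0,0],[0,0,0],[0,0,0],[0,0,0],[0,0,0],[0,0,0],[0,0,0],[0,0,0],[0,0,0]]}'
python3 - <<'E'
from h import *
print(readout.read_state()["qpos"])
plan((-65,-150,172),RB(45));plan((-65,-80,102),RB(45))
cv2.imwrite("pics/s1.png",cam("scene")["color"][120:360,160:480,::-1].repeat(2,0).repeat(2,1))
E
```

```text
clock: 5.4
eef_pos: [382.5, 44.3, 209.5]
tool_rot: [3.138, -0.783, 1.282]
force: [-0.1, -0.9, 0.3]
width: 0.2
gripper_force: 0.0
[ 0.95519783  0.57357541 -0.68158307  2.37221947 -0.9274346   0.55152325
  0.91796336]
t 5.4 F [-0.1 -0.9  0.3] box [ -64.2 -191.8  209.5] rot [ 3.138 -0.783  1.282] w 0.2
shift/100 [ 0.032 -0.009  0.561]
twist [0.0005 0.0008 0.0006]
t 5.4 F [-0.1 -0.9  0.3] box [ -64.2 -191.8  209.5] rot [ 3.138 -0.783  1.282] w 0.2
shift/100 [ 0.034 -0.011  1.551]
twist [0.0005 0.0008 0.0006]
```

View pics/s1.png

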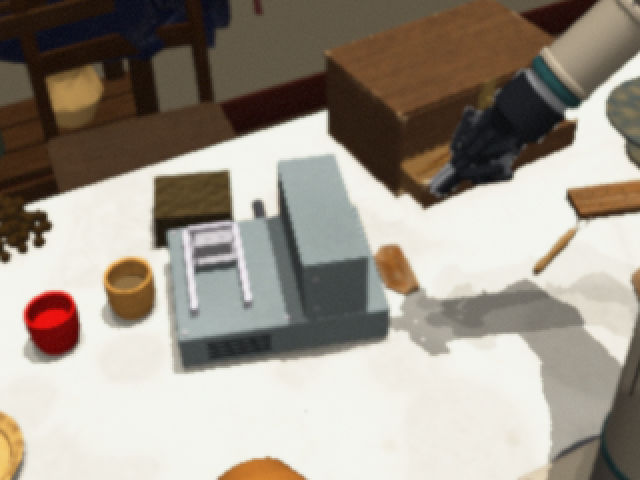

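The picture shows the gripper outside the mouth, with its tip at crop pixel (432,190), clear of the wood rib at (397,268). I advance along the tool axis.

```bash
python3 -m jog '{"claw":[0,0,0,0,0],"xyz":[[0.01,-0.003,0.2],[0.01,0,0.2],[0.01,0,0.16],[0,0,0],[0,0,0]],"twist":[[0,0,0],[0,0,0],[0,0,0],[0,0,0],[0,0,0]]}'
python3 - <<'E'
from h import *
print(readout.read_state()["qpos"])
plan((-65,-80,102),RB(45))
E
python3 -m jog '{"claw":[0,0,0,0,0,0,0],"xyz":[[0,0,0.2],[0,0,0.2],[0,0,0.2],[0,0,0.2],[0,0,0.19],[0,0,0],[0,0,0]],"twist":[[0,0,0],[0,0,0],[0,0,0],[0,0,0],[0,0,0],[0,0,0],[0,0,0]]}'
python3 - <<'E'
from h import *
print(readout.read_state()["qpos"])
plan((-65,-80,102),RB(45))
cv2.imwrite("pics/s2.png",np.hstack([cam(n)["color"][y:y+150,x:x+200,::-1].repeat(2,0).repeat(2,1) for n,y,x in(("scene",180,230),("top",160,220))]))
E
```

```text
clock: 6.08
eef_pos: [394.4, 83.5, 171.7]
tool_rot: [3.14, -0.784, 1.278]
force: [-0.7, -0.2, 0.1]
width: -0.2
gripper_force: 0.0
[ 0.93736089  0.73534291 -0.8605264   2.4180588  -1.06871311  0.28536418
  0.99108534]
t 6.08 F [-0.7 -0.2  0.1] box [ -64.  -150.8  171.7] rot [ 3.14  -0.784  1.278] w -0.2
shift/100 [ 0.008 -0.012  0.994]
twist [ 0.0008  0.0003 -0.0003]
clock: 6.95
eef_pos: [430.8, 121.3, 128.1]
tool_rot: [-3.083, -0.782, 1.279]
force: [0.2, 0.9, -1.1]
width: 0.2
gripper_force: 0.0
[ 0.76653882  0.85650999 -0.80440878  2.3305211  -1.09918841  0.23356093
  0.99482003]
t 6.95 F [ 0.2  0.9 -1.1] box [ -40.  -104.2  128.1] rot [-3.083 -0.782  1.279] w 0.2
shift/100 [-0.012 -0.229  0.37 ]
twist [-0.0185  0.0011 -0.0002]
```

View pics/s2.png

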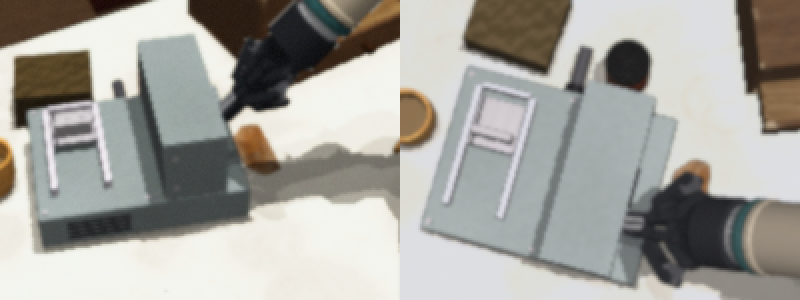

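Joints 5 and 6 are at their limits, so the tool drifted and must back out. I fit a kinematic model from the recorded joints to choose a feasible tool direction.

```bash
python3 -m jog '{"claw":[0,0,0,0,0,0,0],"xyz":[[0,0,-0.2],[0,0,-0.2],[0,0,-0.2],[0,0,-0.2],[0,0,-0.19],[0,0,0],[0,0,0]],"twist":[[0,0,0],[0,0,0],[0,0,0],[0,0,0],[0,0,0],[0,0,0],[0,0,0]]}'
cat > kin.py <<'E'
from h import *
from scipy.optimize import least_squares
D=[([1.25117461,.62935601,.03845972,1.51837131,-.02699348,.9962832,-.01998142],[163.08,-628.57,230.38],[-3.1397,0,.2538]),
([1.33770815,.49669146,-.39518258,1.80112234,-.42099616,1.40806769,.8297251],[307.3,-254.4,336.4],[-3.141,-.784,1.278]),
([.95519783,.57357541,-.68158307,2.37221947,-.9274346,.55152325,.91796336],[382.5,44.3,209.5],[3.138,-.783,1.282]),
([.93736089,.73534291,-.8605264,2.4180588,-1.06871311,.28536418,.99108534],[394.4,83.5,171.7],[3.14,-.784,1.278]),
([.76653882,.85650999,-.80440878,2.3305211,-1.09918841,.23356093,.99482003],[430.8,121.3,128.1],[-3.083,-.782,1.279])]
LO=np.array([-3.06,-.37,-1.25,.18,-1.1,.23,-2.94]);HI=np.array([3.06,2.12,1.32,2.47,4.24,1.98,2.94])
E_=lambda a,t:Ro.from_euler(a,t).as_matrix()
def fk(q,p):
    A=E_('z',-q[0])@E_('y',q[1]);B=A@E_('z',-q[2])@E_('y',q[3]);C=B@E_('z',-q[4])@E_('y',q[5]);T=C@E_('z',-q[6])@E_('z',p[4])
    return np.array([0,0,p[0]])+A@[p[5],0,p[1]]+B@[p[6],0,p[2]]+C@[0,0,p[3]],T
def res(p):
    o=[]
    for q,x,r in D:
        a,T=fk(q,p);o+=[*(a-x),*(200*(Ro.from_matrix(T.T@E_('xyz',r)).as_rotvec()))]
    return np.array(o)
if __name__=="__main__":
    best=min((least_squares(res,[300,400,400,250,g,0,0]) for g in(0,1.57,3.14,-1.57)),key=lambda r:r.cost)
    print(np.round(best.x,3),best.cost);print(np.round(res(best.x).reshape(-1,6),1));np.save("p.npy",best.x)
    s=readout.read_state();print(np.round(s["qpos"],3),s["eef_pos"],s["tool_rot"])
E
python3 kin.py
```

```text
clock: 7.92
eef_pos: [416.4, 53.3, 198.0]
tool_rot: [-3.083, -0.782, 1.279]
force: [-0.4, 0.4, -1.0]
width: -0.1
gripper_force: 0.0
[289.96  569.463 379.216 315.865   1.571 -10.791   4.396] 564.1117738163027
[[24.5 15.4  0.1 -0.   0.   0. ]
 [14.3 -2.7 -6.2 -0.   0.1  0. ]
 [ 1.2  2.1 -0.5 -0.   0.   0. ]
 [ 0.1 -1.6  2.9 -0.  -0.1 -0. ]
 [ 1.3 -2.8  3.7  0.  -0.  -0. ]]
[ 0.818  0.617 -0.591  2.269 -0.865  0.61   0.822] [416.39766535  53.26831204 198.04535109] [-3.08300744 -0.78231699  1.27865643]
```

```bash
python3 - <<'E'
s=open("kin.py").read()
s=s.replace("1.279])]","1.279]),\n([.818,.617,-.591,2.269,-.865,.61,.822],[416.4,53.27,198.05],[-3.083,-.7823,1.2787])]")
s=s.replace("A@[p[5],0,p[1]]","A@[p[5],p[7],p[1]]").replace("B@[p[6],0,p[2]]","B@[p[6],p[8],p[2]]").replace("C@[0,0,p[3]]","C@[0,p[9],p[3]]+E_('z',-q[0])@[p[10],p[11],0]").replace("g,0,0]","g]+[0]*7").replace("min((least","min((least").replace("return np.array(o)","return np.r_[o,np.array(p[5:])*.02]")
s=s.replace("res(best.x).","res(best.x)[:36].")
open("kin.py","w").write(s)
E
python3 kin.py
```

```text
[ 3.36433e+02  5.58297e+02  3.81805e+02  3.49897e+02  1.57100e+00
  4.42000e-01 -5.75000e-01 -6.00800e+00 -1.56300e+01 -3.91000e-01
  7.90000e-02 -6.00800e+00] 0.15183165960497175
[[ 0.  -0.  -0.  -0.   0.  -0. ]
 [-0.1 -0.1  0.1 -0.   0.1 -0. ]
 [ 0.1 -0.1 -0.  -0.   0.  -0. ]
 [ 0.  -0.   0.  -0.  -0.1 -0. ]
 [-0.  -0.1  0.   0.  -0.  -0.1]
 [-0.1  0.2 -0.1 -0.1  0.   0.2]]
[ 0.818  0.617 -0.591  2.269 -0.865  0.61   0.822] [416.39766535  53.26831204 198.04535109] [-3.08300744 -0.78231699  1.27865643]
```

```bash
cat > ik.py <<'E'
from kin import *
p=np.load("p.npy");b=np.load("box.npy")
def tool(tilt,psi,roll=0):
    # box frame; psi>0 turns pointing dir from +y toward +x ; roll about tool z
    return E_('z',-np.radians(psi))@RB(tilt)@E_('z',np.radians(roll))
def ik(P,R,q0):
    X=b2w(b,P)[0];Rw=E_('z',b[2])@R
    f=lambda q:(lambda a,T:np.r_[(a-X)/100,Ro.from_matrix(T.T@Rw).as_rotvec()])(*fk(q,p))
    r=least_squares(lambda q:np.r_[f(q),.002*(q-q0)],np.clip(q0,LO+.01,HI-.01),bounds=(LO,HI),max_nfev=60)
    return r.x,np.abs(f(r.x)).max()
def margin(q): return np.minimum(q-LO,HI-q)[:6].min()
E
timeout 500 python3 - <<'E'
from ik import *
rng=np.random.default_rng(0)
qs=[np.array([.818,.617,-.591,2.269,-.865,.61,.822])]+[rng.uniform(LO,HI) for _ in range(14)]
for tilt in(35,42,50):
  for psi in(-45,-25,0,25,45):
    o=[]
    for x in(-65,0,45):
      best=(-1,None)
      for q0 in qs:
        q,e=ik((x,-80,102),tool(tilt,psi),q0)
        if e<.02 and margin(q)>best[0]: best=(margin(q),q)
      o.append((x,round(best[0],2),None if best[1] is None else np.round(best[1],1).tolist()))
    print(tilt,psi,o)
E
```

```text
35 -45 [(-65, np.float64(0.43), [0.3, 0.8, -0.4, 2.0, -0.4, 0.7, 0.8]), (0, np.float64(0.6), [0.2, 0.8, -0.2, 1.9, -0.5, 0.8, 0.9]), (45, np.float64(0.67), [0.3, 0.9, -0.4, 1.7, -0.3, 0.9, 0.7])]
35 -25 [(-65, np.float64(0.24), [0.3, 0.7, -0.4, 2.2, -0.8, 0.5, 0.9]), (0, np.float64(0.38), [0.3, 0.8, -0.3, 2.0, -0.7, 0.6, 0.8]), (45, np.float64(0.43), [0.3, 0.8, -0.3, 1.9, -0.7, 0.7, 0.8])]
35 0 [(-65, np.float64(0.04), [0.8, 1.0, -1.2, 2.4, 1.8, 0.4, -2.1]), (0, np.float64(0.08), [0.8, 1.0, -1.2, 2.3, 1.3, 0.3, -1.6]), (45, np.float64(0.03), [0.5, 0.8, -0.6, 2.2, -1.0, 0.3, 0.7])]
35 25 [(-65, -1, None), (0, np.float64(0.0), [0.4, 0.8, -0.6, 2.5, 3.2, 0.4, 2.4]), (45, np.float64(0.08), [0.6, 0.8, -0.9, 2.4, 2.7, 0.3, 2.9])]
35 45 [(-65, -1, None), (0, -1, None), (45, np.float64(0.0), [0.4, 0.8, -0.9, 2.5, 2.5, 0.7, 2.6])]
42 -45 [(-65, np.float64(0.47), [0.4, 0.9, -0.5, 2.0, -0.4, 0.8, 0.8]), (0, np.float64(0.65), [0.3, 0.9, -0.4, 1.8, -0.4, 0.9, 0.8]), (45, np.float64(0.74), [0.3, 0.9, -0.4, 1.7, -0.4, 1.0, 0.8])]
42 -25 [(-65, np.float64(0.24), [0.5, 0.8, -0.6, 2.2, -0.7, 0.5, 0.9]
[... 424 characters left out ...]
one)]
50 -45 [(-65, np.float64(0.53), [0.4, 0.9, -0.5, 1.9, -0.5, 0.9, 0.9]), (0, np.float64(0.71), [0.4, 1.0, -0.5, 1.8, -0.4, 1.0, 0.8]), (45, np.float64(0.71), [0.4, 1.0, -0.5, 1.6, -0.4, 1.1, 0.8])]
50 -25 [(-65, np.float64(0.31), [0.6, 0.9, -0.6, 2.2, -0.7, 0.5, 1.0]), (0, np.float64(0.45), [0.5, 0.9, -0.5, 2.0, -0.7, 0.7, 0.9]), (45, np.float64(0.49), [0.5, 1.0, -0.5, 1.9, -0.6, 0.8, 0.8])]
50 0 [(-65, np.float64(0.0), [0.7, 0.9, -0.6, 2.5, 4.2, 0.4, 2.0]), (0, -1, None), (45, np.float64(0.0), [0.8, 1.0, -0.8, 2.2, -1.0, 0.2, 1.0])]
50 25 [(-65, -1, None), (0, -1, None), (45, np.float64(0.01), [0.8, 1.1, -1.0, 2.5, 3.0, 0.6, 2.9])]
50 45 [(-65, -1, None), (0, -1, None), (45, -1, None)]
```

```bash
timeout 500 python3 - <<'E'
from ik import *
q00=np.array([.5,.85,-.55,2.1,-.7,.5,.9])
L=np.array([[x,-105,z] for x in range(-104,105,4) for z in(152,156)])
for tilt in(40,45,50):
  for psi in(-12,-18,-24):
   for y,z in((-90,96),(-88,102),(-84,98)):
    R=tool(tilt,psi);ms=[];cb=cf=99
    for x in(-60,-10,45):
      q,e=ik((x,y,z),R,q00);ms.append(round(margin(q),2) if e<.02 else -1)
      t=(L-[x,y,z])@R; al=-t[:,2];k=(abs(t[:,0])<45)&(abs(t[:,1])<45);cb=min(cb,(73-al[k]).min());k=abs(t[:,1])<35;cf=min(cf,t[k,0].min()-13)
    print(tilt,psi,y,z,ms,"body",round(cb),"finger",round(cf))
E
```

```text
40 -12 -90 96 [np.float64(0.0), np.float64(0.13), np.float64(0.26)] body 11 finger 6
40 -12 -88 102 [np.float64(0.0), np.float64(0.14), np.float64(0.27)] body 15 finger 0
40 -12 -84 98 [np.float64(0.0), np.float64(0.12), np.float64(0.26)] body 9 finger 0
40 -18 -90 96 [np.float64(0.11), np.float64(0.24), np.float64(0.36)] body 8 finger 3
40 -18 -88 102 [np.float64(0.12), np.float64(0.25), np.float64(0.37)] body 11 finger -3
40 -18 -84 98 [np.float64(0.1), np.float64(0.24), np.float64(0.36)] body 5 finger -4
40 -24 -90 96 [np.float64(0.22), np.float64(0.34), np.float64(0.45)] body 4 finger -1
40 -24 -88 102 [np.float64(0.23), np.float64(0.35), np.float64(0.46)] body 7 finger -6
40 -24 -84 98 [np.float64(0.22), np.float64(0.34), np.float64(0.45)] body 1 finger -8
45 -12 -90 96 [np.float64(0.0), np.float64(0.15), np.float64(0.29)] body 13 finger 11
45 -12 -88 102 [np.float64(0.0), np.float64(0.16), np.float64(0.3)] body 16 finger 5
45 -12 -84 98 [np.float64(0.0), np.float64(0.14), np.float64(0.29)] body 10 finger 5
45 -18 -90 96 [np.float64(0.14), np.float64(0.28), np.float64(0.4)] body
[... 512 characters left out ...]
 16 finger 15
50 -12 -88 102 [np.float64(0.02), np.float64(0.19), np.float64(0.3)] body 18 finger 9
50 -12 -84 98 [np.float64(0.0), np.float64(0.17), np.float64(0.29)] body 12 finger 10
50 -18 -90 96 [np.float64(0.18), np.float64(0.32), np.float64(0.39)] body 11 finger 13
50 -18 -88 102 [np.float64(0.19), np.float64(0.32), np.float64(0.39)] body 14 finger 7
50 -18 -84 98 [np.float64(0.17), np.float64(0.31), np.float64(0.38)] body 8 finger 7
50 -24 -90 96 [np.float64(0.31), np.float64(0.43), np.float64(0.47)] body 7 finger 10
50 -24 -88 102 [np.float64(0.31), np.float64(0.42), np.float64(0.47)] body 9 finger 4
50 -24 -84 98 [np.float64(0.3), np.float64(0.42), np.float64(0.47)] body 3 finger 4
```

Run:
```python
from ik import *
plan((-43,-145,149),tool(50,-18))
```

```text
t 7.92 F [-0.4  0.4 -1. ] box [ -34.3 -173.5  198. ] rot [-3.083 -0.782  1.279] w -0.1
shift/100 [-0.144 -0.055  0.553]
twist [ 0.0553  0.0265 -0.0686]
```

```bash
python3 -m jog '{"claw":[0,0,0,0,0],"xyz":[[-0.035,-0.014,0.14],[-0.035,-0.014,0.14],[-0.035,-0.014,0.14],[-0.035,-0.014,0.13],[0,0,0]],"twist":[[0.0138,0.0066,-0.017],[0.0138,0.0066,-0.017],[0.0138,0.0066,-0.017],[0.0138,0.0066,-0.017],[0,0,0]]}'
python3 - <<'E'
from ik import *
print(np.round(readout.read_state()["qpos"],2))
plan((-43,-145,149),tool(50,-18));plan((-62,-87,98),tool(50,-18))
E
```

```text
clock: 8.55
eef_pos: [414.1, 85.2, 149.7]
tool_rot: [-3.137, -0.875, 1.589]
force: [-0.4, 0.6, -0.4]
width: 0.4
gripper_force: 0.0
[ 0.74  0.82 -0.59  2.18 -0.72  0.65  0.94]
t 8.55 F [-0.4  0.6 -0.4] box [ -45.6 -143.6  149.7] rot [-3.137 -0.875  1.589] w 0.4
shift/100 [-0.019  0.021 -0.012]
twist [-0.0004 -0.0006 -0.0009]
t 8.55 F [-0.4  0.6 -0.4] box [ -45.6 -143.6  149.7] rot [-3.137 -0.875  1.589] w 0.4
shift/100 [-0.019  0.021  0.783]
twist [-0.0004 -0.0006 -0.0009]
```

```bash
python3 -m jog '{"claw":[0,0,0,0,0,0,0],"xyz":[[-0.01,-0.02,0.13],[-0.01,-0.02,0.13],[0,0,0.13],[0,0,0.13],[0,0,0.13],[0,0,0.13],[0,0,0]],"twist":[[0,0,0],[0,0,0],[0,0,0],[0,0,0],[0,0,0],[0,0,0],[0,0,0]]}'
python3 - <<'E'
from ik import *
print(np.round(readout.read_state()["qpos"],2))
plan((-68,-87,98),tool(50,-18))
R=tool(50,-18);print("box +x 10mm in tool/100:",np.round(R.T@[.1,0,0],4))
E
```

```text
clock: 9.43
eef_pos: [408.2, 143.0, 99.1]
tool_rot: [-3.138, -0.873, 1.589]
force: [0.6, 0.3, -0.3]
width: 0.1
gripper_force: 0.0
[ 0.69  0.96 -0.7   2.25 -0.84  0.4   1.03]
t 9.43 F [ 0.6  0.3 -0.3] box [-67.9 -89.9  99.1] rot [-3.138 -0.873  1.589] w 0.1
shift/100 [0.009 0.008 0.028]
twist [-0.0002 -0.0002 -0.0009]
box +x 10mm in tool/100: [-0.0199  0.0951 -0.0237]
```

```bash
cat > chk.py <<'E'
from h import *
b=np.load("box.npy");s=readout.read_state();F=w2b((0,0,b[2]),s["force"])[0];X=w2b(b,s["eef_pos"])[0]
print("x %.1f y %.1f z %.1f"%tuple(X),"Fbox",np.round(F,1),"t",round(s["clock"],2));import sys;sys.exit(1 if -F[0]>2.6 or np.linalg.norm(F)>4 else 0)
E
python3 -m jog '{"claw":[0,0,0,0],"xyz":[[-0.01,0.0475,-0.0118],[-0.01,0.0475,-0.0118],[-0.01,0.0475,-0.0118],[-0.01,0.0475,-0.0118]],"twist":[[0,0,0],[0,0,0],[0,0,0],[0,0,0]]}' >/dev/null && python3 chk.py &&
python3 -m jog '{"claw":[0,0],"xyz":[[-0.01,0.0475,-0.0118],[-0.01,0.0475,-0.0118]],"twist":[[0,0,0],[0,0,0]]}' >/dev/null && python3 chk.py &&
python3 -m jog '{"claw":[0,0],"xyz":[[-0.01,0.0475,-0.0118],[-0.01,0.0475,-0.0118]],"twist":[[0,0,0],[0,0,0]]}' >/dev/null && python3 chk.py
python3 -m jog '{"claw":[0],"xyz":[[0,0,0]],"twist":[[0,0,0]]}' >/dev/null ; python3 chk.py
```

```text
x -46.4 y -90.5 z 98.8 Fbox [-0.8 -0.3 -0.6] t 9.93
x -37.3 y -90.4 z 98.8 Fbox [-1.9 -1.9  1. ] t 10.18
x -26.6 y -90.3 z 98.7 Fbox [-1.6 -1.  -0.3] t 10.43
x -26.0 y -90.3 z 98.6 Fbox [-0.2  0.8 -0.4] t 10.55
```

```bash
python3 -m jog '{"claw":[0],"xyz":[[-0.004,0.019,-0.0047]],"twist":[[0,0,0]]}' >/dev/null && python3 chk.py &&
python3 -m jog '{"claw":[0],"xyz":[[-0.004,0.019,-0.0047]],"twist":[[0,0,0]]}' >/dev/null && python3 chk.py &&
python3 -m jog '{"claw":[0],"xyz":[[-0.004,0.019,-0.0047]],"twist":[[0,0,0]]}' >/dev/null && python3 chk.py &&
python3 -m jog '{"claw":[0],"xyz":[[-0.004,0.019,-0.0047]],"twist":[[0,0,0]]}' >/dev/null && python3 chk.py &&
python3 -m jog '{"claw":[0],"xyz":[[-0.004,0.019,-0.0047]],"twist":[[0,0,0]]}' >/dev/null && python3 chk.py &&
python3 -m jog '{"claw":[0],"xyz":[[-0.004,0.019,-0.0047]],"twist":[[0,0,0]]}' >/dev/null && python3 chk.py &&
python3 -m jog '{"claw":[0],"xyz":[[-0.004,0.019,-0.0047]],"twist":[[0,0,0]]}' >/dev/null && python3 chk.py &&
python3 -m jog '{"claw":[0],"xyz":[[-0.004,0.019,-0.0047]],"twist":[[0,0,0]]}' >/dev/null && python3 chk.py &&
python3 -m jog '{"claw":[0],"xyz":[[-0.004,0.019,-0.0047]],"twist":[[0,0,0]]}' >/dev/null && python3 chk.py &&
python3 -m jog '{"claw":[0],"xyz":[[-0.004,0.019,-0.0047]],"twist":[[0,0,0]]}' >/dev/null && python3 chk.py &&
python3 -m jog '{"claw":[0],"xyz":[[-0.004,0.019,-0.0047]],"twist":[[0,0,0]]}' >/dev/null && python3 chk.py &&
python3 -m jog '{"claw":[0],"xyz":[[-0.004,0.019,-0.0047]],"twist":[[0,0,0]]}' >/dev/null && python3 chk.py; echo $?
```

```text
x -25.1 y -90.3 z 98.7 Fbox [-1.  -0.3 -0.1] t 10.68
x -23.0 y -90.3 z 98.8 Fbox [-1.  -1.1  0.7] t 10.8
x -20.8 y -90.4 z 98.7 Fbox [-0.7  0.   0.7] t 10.93
x -18.7 y -90.4 z 98.7 Fbox [-1.4  0.5  0.5] t 11.05
x -16.7 y -90.4 z 98.7 Fbox [-0.4  0.2  0.5] t 11.18
x -14.7 y -90.4 z 98.6 Fbox [-0.4  0.7  0.5] t 11.3
x -12.7 y -90.4 z 98.7 Fbox [ 1.  -0.1  0.9] t 11.43
x -10.7 y -90.4 z 98.6 Fbox [-0.2 -0.9  0.5] t 11.55
x -8.7 y -90.4 z 98.6 Fbox [ 0.1 -0.4  1.6] t 11.68
x -6.7 y -90.4 z 98.6 Fbox [-0.9 -0.4  0.1] t 11.8
x -4.8 y -90.4 z 98.6 Fbox [0.3 0.  0.7] t 11.93
x -2.8 y -90.4 z 98.6 Fbox [-0.2  0.3  0.2] t 12.05
0
```

```bash
python3 -m jog '{"claw":[0],"xyz":[[-0.004,0.019,-0.0047]],"twist":[[0,0,0]]}' >/dev/null && python3 chk.py &&
python3 -m jog '{"claw":[0],"xyz":[[-0.004,0.019,-0.0047]],"twist":[[0,0,0]]}' >/dev/null && python3 chk.py &&
python3 -m jog '{"claw":[0],"xyz":[[-0.004,0.019,-0.0047]],"twist":[[0,0,0]]}' >/dev/null && python3 chk.py &&
python3 -m jog '{"claw":[0],"xyz":[[-0.004,0.019,-0.0047]],"twist":[[0,0,0]]}' >/dev/null && python3 chk.py &&
python3 -m jog '{"claw":[0],"xyz":[[-0.004,0.019,-0.0047]],"twist":[[0,0,0]]}' >/dev/null && python3 chk.py &&
python3 -m jog '{"claw":[0],"xyz":[[-0.004,0.019,-0.0047]],"twist":[[0,0,0]]}' >/dev/null && python3 chk.py &&
python3 -m jog '{"claw":[0],"xyz":[[-0.004,0.019,-0.0047]],"twist":[[0,0,0]]}' >/dev/null && python3 chk.py &&
python3 -m jog '{"claw":[0],"xyz":[[-0.004,0.019,-0.0047]],"twist":[[0,0,0]]}' >/dev/null && python3 chk.py &&
python3 -m jog '{"claw":[0],"xyz":[[-0.004,0.019,-0.0047]],"twist":[[0,0,0]]}' >/dev/null && python3 chk.py &&
python3 -m jog '{"claw":[0],"xyz":[[-0.004,0.019,-0.0047]],"twist":[[0,0,0]]}' >/dev/null && python3 chk.py &&
python3 -m jog '{"claw":[0],"xyz":[[-0.004,0.019,-0.0047]],"twist":[[0,0,0]]}' >/dev/null && python3 chk.py &&
python3 -m jog '{"claw":[0],"xyz":[[-0.004,0.019,-0.0047]],"twist":[[0,0,0]]}' >/dev/null && python3 chk.py &&
python3 -m jog '{"claw":[0],"xyz":[[-0.004,0.019,-0.0047]],"twist":[[0,0,0]]}' >/dev/null && python3 chk.py &&
python3 -m jog '{"claw":[0],"xyz":[[-0.004,0.019,-0.0047]],"twist":[[0,0,0]]}' >/dev/null && python3 chk.py; echo $?
```

```text
x -0.9 y -90.4 z 98.6 Fbox [-1.2 -0.2  0.1] t 12.18
x -0.6 y -90.4 z 98.7 Fbox [-4.5 -0.6 -0.5] t 12.3
1
```

```bash
python3 -m jog '{"claw":[0],"xyz":[[0,0,0]],"twist":[[0,0,0]]}' >/dev/null; python3 chk.py;
python3 -m jog '{"claw":[0],"xyz":[[-0.002,0.0095,-0.0024]],"twist":[[0,0,0]]}' >/dev/null; python3 chk.py
python3 -m jog '{"claw":[0],"xyz":[[0,0,0]],"twist":[[0,0,0]]}' >/dev/null; python3 chk.py
```

```text
x -0.6 y -90.3 z 98.7 Fbox [-3.7 -1.2 -0.4] t 12.43
x -0.4 y -90.3 z 98.7 Fbox [-7.8 -0.6 -1.3] t 12.55
x -0.4 y -90.3 z 98.7 Fbox [-5.2 -1.4 -1.2] t 12.68
```

Contact is rigid at about 6 N with the finger face at box x ≈ 18. Earlier there was a soft drag of about 1.2 N from x ≈ -46 to -18. Both fit a toggle hinged near x ≈ 13 that was off and has snapped on. I withdraw.

```bash
python3 -m jog '{"claw":[0,0,0,0,0,0,0,0,0,0,0],"xyz":[[0.02,-0.095,0.024],[0.02,-0.095,0.024],[0,0,-0.2],[0,0,-0.2],[0,0,-0.2],[0,0,-0.3],[0,0,-0.4],[0,0,-0.4],[0,0,-0.4],[0,0,-0.2],[0,0,0]],"twist":[[0,0,0],[0,0,0],[0,0,0],[0,0,0],[0,0,0],[0,0,0],[0,0,0],[0,0,0],[0,0,0],[0,0,0],[0,0,0]]}' 
timeout 400 python3 - <<'E'
from ik import *
qn=readout.read_state()["qpos"];print(np.round(qn,2))
plan((0,-100,260),RB(0))
for name,P in(("rib",(70,75,88)),("ribend",(-15,75,88)),("btn",(45,75,66))):
  for roll in(0,90,-90):
    q,e=ik(P,tool(0,0,roll),qn);print(name,roll,np.round(q,2),round(margin(q),2),round(e,3))
E
```

```text
clock: 14.05
eef_pos: [460.6, -49.1, 246.9]
tool_rot: [3.139, -0.87, 1.591]
force: [0.0, 0.5, 1.0]
width: 0.0
gripper_force: 0.0
[ 0.84  0.69 -0.45  1.86 -0.54  1.14  0.79]
t 14.05 F [0.  0.5 1. ] box [  37.5 -258.8  246.9] rot [ 3.139 -0.87   1.591] w 0.0
shift/100 [1.149 0.127 1.159]
twist [-0.0425 -0.2748  0.0924]
rib 0 [-0.58  0.8   0.2   1.66 -0.23  0.71 -0.56] 0.48 0.0
rib 90 [-0.76  0.85  0.52  1.66 -0.56  0.78 -1.84] 0.54 0.0
rib -90 [-0.33  0.8  -0.22  1.65  0.23  0.72  0.62] 0.49 0.0
ribend 0 [-0.75  0.74  0.3   1.84 -0.35  0.61 -0.52] 0.38 0.0
ribend 90 [-0.85  0.77  0.46  1.84 -0.54  0.65 -1.92] 0.42 0.0
ribend -90 [-0.45  0.73 -0.18  1.83  0.21  0.6   0.52] 0.37 0.0
btn 0 [-0.57  0.8   0.14  1.72 -0.17  0.63 -0.63] 0.4 0.0
btn 90 [-0.78  0.86  0.49  1.73 -0.58  0.7  -1.84] 0.47 0.0
btn -90 [-0.38  0.8  -0.19  1.72  0.22  0.64  0.59] 0.41 0.0
```

```bash
python3 -m jog '{"claw":[0,0,0,0,0,0,0],"xyz":[[0,0,0],[0,0,0],[0,0,0],[0,0,0],[0,0,0],[0,0,0],[0,0,0]],"twist":[[-0.0071,-0.0458,0.0154],[-0.0071,-0.0458,0.0154],[-0.0071,-0.0458,0.0154],[-0.0071,-0.0458,0.0154],[-0.0071,-0.0458,0.0154],[-0.0071,-0.0458,0.0154],[0,0,0]]}'
python3 - <<'E'
from ik import *
print(np.round(readout.read_state()["qpos"],2))
plan((59,75,220),RB(0))
T=cam("top");cv2.imwrite("pics/t3.png",cv2.resize(T["color"][170:290,220:380,::-1],(800,600),interpolation=2))
for x in(31,23):
  print(x,np.round((proj(T,b2w(np.load("box.npy"),[(x,50,98.5),(x,100,98.5),(45,75,71)]))-[220,170])*5))
E
```

```text
clock: 14.92
eef_pos: [459.6, -41.8, 246.0]
tool_rot: [-3.138, -0.003, 1.295]
force: [0.4, 0.7, -0.1]
width: 0.2
gripper_force: 0.0
[ 0.09  0.34 -0.07  2.    0.03  0.8  -0.28]
t 14.93 F [ 0.4  0.7 -0.1] box [  34.4 -252.1  246. ] rot [-3.138e+00 -3.000e-03  1.295e+00] w 0.2
shift/100 [3.266 0.298 0.27 ]
twist [-0.0011 -0.001   0.0049]
31 [[281. 285.]
 [180. 259.]
 [246. 255.]]
23 [[276. 301.]
 [175. 275.]
 [246. 255.]]
```

View pics/t3.png

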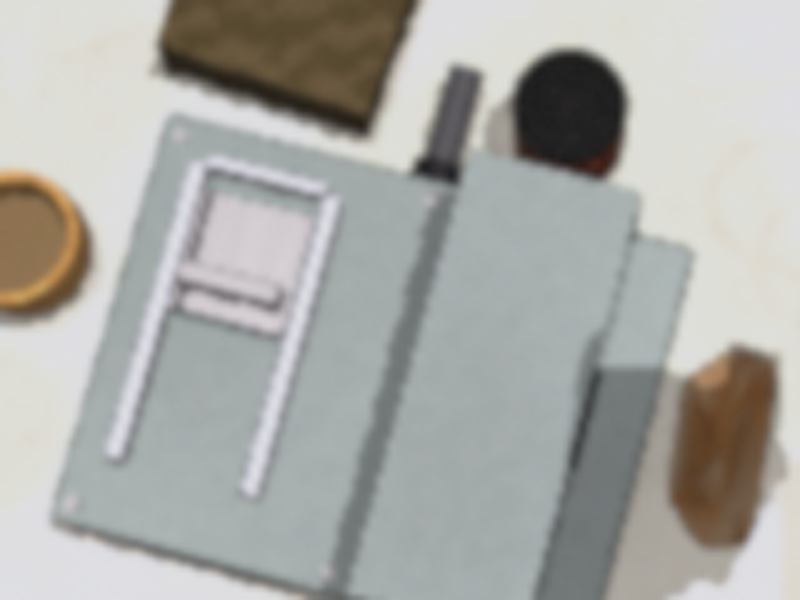

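The picture shows the rib from (180,270) to (283,295), matching a rib at x ≈ 30, and the cup, jar, block and wood rib are undisturbed. I go over the hood to behind the rib.

```bash
python3 -m jog '{"claw":[0,0,0,0,0,0,0,0,0,0],"xyz":[[0.41,0.038,0],[0.41,0.038,0],[0.41,0.038,0],[0.41,0.038,0],[0.41,0.038,0],[0.41,0.038,0],[0.41,0.038,0.1],[0.4,0.04,0.17],[0,0,0],[0,0,0]],"twist":[[0,0,0.0025],[0,0,0.0025],[0,0,0],[0,0,0],[0,0,0],[0,0,0],[0,0,0],[0,0,0],[0,0,0],[0,0,0]]}'
python3 - <<'E'
from ik import *
plan((60,75,84),RB(0))
E
```

```text
clock: 16.23
eef_pos: [586.2, 252.4, 218.7]
tool_rot: [-3.137, 0.0, 1.264]
force: [-0.1, 0.2, -0.2]
width: -0.1
gripper_force: 0.0
t 16.23 F [-0.1  0.2 -0.2] box [ 71.1  66.  218.7] rot [-3.137  0.     1.264] w -0.1
shift/100 [ 0.088 -0.106  1.348]
twist [-0.0015  0.0001 -0.005 ]
```

```bash
python3 -m jog '{"claw":[0,0,0,0,0,0,0,0],"xyz":[[0.044,-0.053,0.2],[0.044,-0.053,0.25],[0,0,0.25],[0,0,0.2],[0,0,0.15],[0,0,0.1],[0,0,0.09],[0,0,0]],"twist":[[0,0,-0.005],[0,0,0],[0,0,0],[0,0,0],[0,0,0],[0,0,0],[0,0,0],[0,0,0]]}'
python3 - <<'E'
from ik import *
plan((60,75,84),RB(0));plan((-15,75,84),RB(0))
E
```

```text
clock: 17.23
eef_pos: [577.9, 266.9, 95.5]
tool_rot: [-3.138, -0.001, 1.282]
force: [-0.2, 0.2, -0.0]
width: 0.1
gripper_force: 0.0
t 17.23 F [-0.2  0.2 -0. ] box [59.  77.6 95.5] rot [-3.138e+00 -1.000e-03  1.282e+00] w 0.1
shift/100 [-0.026  0.01   0.115]
twist [-0.001  -0.0002  0.0009]
t 17.23 F [-0.2  0.2 -0. ] box [59.  77.6 95.5] rot [-3.138e+00 -1.000e-03  1.282e+00] w 0.1
shift/100 [-0.024 -0.74   0.117]
twist [-0.001  -0.0002  0.0009]
```

```bash
python3 -m jog '{"claw":[0,0,0],"xyz":[[-0.025,0,0.06],[0,0,0.055],[0,0,0]],"twist":[[0,0,0],[0,0,0],[0,0,0]]}' >/dev/null; python3 chk.py &&
python3 -m jog '{"claw":[0,0,0,0,0],"xyz":[[0,-0.05,0],[0,-0.05,0],[0,-0.05,0],[0,-0.05,0],[0,-0.05,0]],"twist":[[0,0,0],[0,0,0],[0,0,0],[0,0,0],[0,0,0]]}' >/dev/null; python3 chk.py
python3 -m jog '{"claw":[0,0,0,0,0],"xyz":[[0,-0.07,0],[0,-0.07,0],[0,-0.07,0],[0,-0.07,0],[0,-0.07,0]],"twist":[[0,0,0],[0,0,0],[0,0,0],[0,0,0],[0,0,0]]}' >/dev/null; python3 chk.py
```

```text
x 58.9 y 75.1 z 83.9 Fbox [ 0.3 -0.2 -0.1] t 17.6
x 34.5 y 75.5 z 84.6 Fbox [ 1.9  0.5 -1.6] t 18.23
x -1.3 y 75.5 z 84.6 Fbox [ 1.8  2.  -1.9] t 18.85
```

```bash
python3 -m jog '{"claw":[0,0],"xyz":[[0,-0.04,0],[0,-0.04,0]],"twist":[[0,0,0],[0,0,0]]}' >/dev/null; python3 chk.py &&
python3 -m jog '{"claw":[0],"xyz":[[0,-0.03,0]],"twist":[[0,0,0]]}' >/dev/null; python3 chk.py &&
python3 -m jog '{"claw":[0],"xyz":[[0,-0.02,0]],"twist":[[0,0,0]]}' >/dev/null; python3 chk.py &&
python3 -m jog '{"claw":[0],"xyz":[[0,-0.02,0]],"twist":[[0,0,0]]}' >/dev/null; python3 chk.py &&
python3 -m jog '{"claw":[0],"xyz":[[0,-0.02,0]],"twist":[[0,0,0]]}' >/dev/null; python3 chk.py
```

```text
x -9.0 y 75.3 z 84.6 Fbox [ 2.7  2.6 -1.2] t 19.1
x -11.9 y 75.3 z 84.6 Fbox [ 1.9  1.  -1.4] t 19.23
x -13.9 y 75.3 z 84.6 Fbox [0.8 1.3 0.5] t 19.35
x -15.4 y 75.2 z 84.7 Fbox [ 5.   1.4 -0.9] t 19.48
x -15.4 y 75.2 z 84.7 Fbox [ 5.   1.4 -0.9] t 19.48
```

```bash
python3 -m jog '{"claw":[0],"xyz":[[0,-0.015,0]],"twist":[[0,0,0]]}' >/dev/null; python3 chk.py
python3 -m jog '{"claw":[0],"xyz":[[0,-0.01,0]],"twist":[[0,0,0]]}' >/dev/null; python3 chk.py
```

```text
x -15.4 y 75.2 z 84.7 Fbox [ 8.1  1.2 -2.4] t 19.6
x -15.5 y 75.2 z 84.8 Fbox [ 8.9  2.9 -3.5] t 19.73
```

The shutter is at its stop at TCP x = -15.5. I release it, rise, move over the button and look.

```bash
python3 -m jog '{"claw":[0,0,0,0,0,0,0,0,0],"xyz":[[0,0.06,0],[0,0.06,0],[0,0,-0.15],[0,0,-0.15],[0,0.12,0],[0,0.12,0],[0,0.12,0],[0,0.12,0],[0,0,0]],"twist":[[0,0,0],[0,0,0],[0,0,0],[0,0,0],[0,0,0],[0,0,0],[0,0,0],[0,0,0],[0,0,0]]}'
python3 - <<'E'
from ik import *
plan((45,75,80),RB(0))
b=np.load("box.npy")
ims=[]
for n,y,x in(("scene",190,230),("top",170,220)):
  d=cam(n);c=d["color"][y:y+100,x:x+100,::-1].copy();c=cv2.resize(c,(400,400),interpolation=2)
  for P in((-35,75,98.5),(45,75,71)):
    u=(proj(d,b2w(b,P))[0]-[x,y])*4;cv2.circle(c,tuple(int(v) for v in u),3,(0,0,255),1)
  ims.append(c)
cv2.imwrite("pics/s4.png",np.hstack(ims))
E
```

```text
clock: 20.85
eef_pos: [561.9, 268.7, 114.0]
tool_rot: [-3.139, -0.001, 1.28]
force: [-0.6, 0.6, -0.4]
width: 0.1
gripper_force: 0.0
t 20.85 F [-0.6  0.6 -0.4] box [ 43.2  74.7 114. ] rot [-3.139e+00 -1.000e-03  1.280e+00] w 0.1
shift/100 [0.003 0.019 0.34 ]
twist [-0.0007 -0.0002  0.0003]
```

View pics/s4.png

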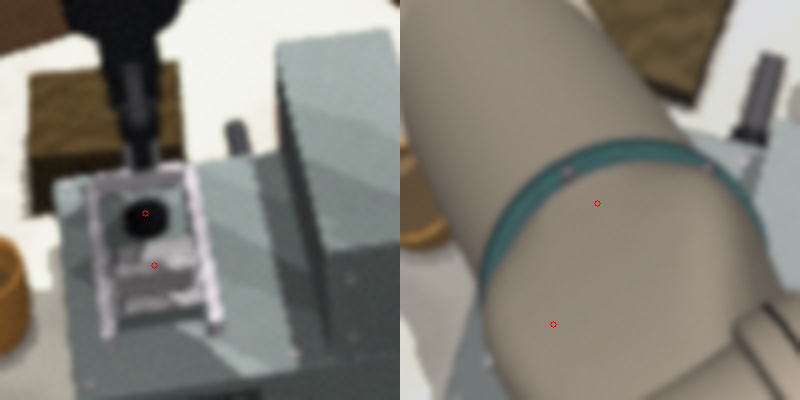

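The button is uncovered at (145,217) and my projection falls on it. Now I press it down.

```bash
python3 -m jog '{"claw":[0,0,0,0,0],"xyz":[[0,0.018,0.1],[0,0,0.12],[0,0,0.1],[0,0,0.06],[0,0,0]],"twist":[[0,0,0],[0,0,0],[0,0,0],[0,0,0],[0,0,0]]}' >/dev/null; python3 chk.py
python3 -m jog '{"claw":[0,0,0,0],"xyz":[[0,0,0.03],[0,0,0.025],[0,0,0.02],[0,0,0]],"twist":[[0,0,0],[0,0,0],[0,0,0],[0,0,0]]}' >/dev/null; python3 chk.py
python3 -m jog '{"claw":[0,0],"xyz":[[0,0,0.02],[0,0,0]],"twist":[[0,0,0],[0,0,0]]}' >/dev/null; python3 chk.py
python3 -m jog '{"claw":[0,0],"xyz":[[0,0,0.015],[0,0,0]],"twist":[[0,0,0],[0,0,0]]}' >/dev/null; python3 chk.py
```

```text
x 43.1 y 75.1 z 75.7 Fbox [-0.5  0.3  0.4] t 21.57
x 43.7 y 75.5 z 69.2 Fbox [-0.4  0.3  3.6] t 22.07
x 43.7 y 75.5 z 67.1 Fbox [ 0.6 -1.   3.5] t 22.32
x 43.7 y 75.5 z 65.5 Fbox [ 0.3 -0.2  4.6] t 22.57
```

```bash
python3 -m jog '{"claw":[0,0],"xyz":[[0,0,0.015],[0,0,0]],"twist":[[0,0,0],[0,0,0]]}' >/dev/null; python3 chk.py
python3 -m jog '{"claw":[0,0],"xyz":[[0,0,0.015],[0,0,0]],"twist":[[0,0,0],[0,0,0]]}' >/dev/null; python3 chk.py
```

```text
x 43.7 y 75.5 z 65.0 Fbox [-1.7 -1.3 11.1] t 22.82
x 43.7 y 75.5 z 64.9 Fbox [-3.5 -3.6 20.3] t 23.07
```

The button has bottomed at z = 65 with 20 N. I release it and check the scene.

```bash
python3 -m jog '{"claw":[0,0,0,0,0,0,0,0],"xyz":[[0,0,-0.1],[0,0,-0.2],[0,0,-0.3],[0,0,-0.4],[-0.3,-0.4,-0.3],[-0.3,-0.4,-0.3],[0,0,0],[0,0,0]],"twist":[[0,0,0],[0,0,0],[0,0,0],[0,0,0],[0,0,0],[0,0,0],[0,0,0],[0,0,0]]}'
python3 - <<'E'
from ik import *
for n,y,x in(("scene",180,160),):
  d=cam(n);cv2.imwrite("pics/s5.png",cv2.resize(d["color"][y:y+150,x:x+220,::-1],(800,545),interpolation=2))
E
```

```text
clock: 24.08
eef_pos: [469.4, 234.4, 222.4]
tool_rot: [-3.14, -0.002, 1.282]
force: [0.4, 1.2, -1.4]
width: 0.1
gripper_force: 0.0
```

View pics/s5.png

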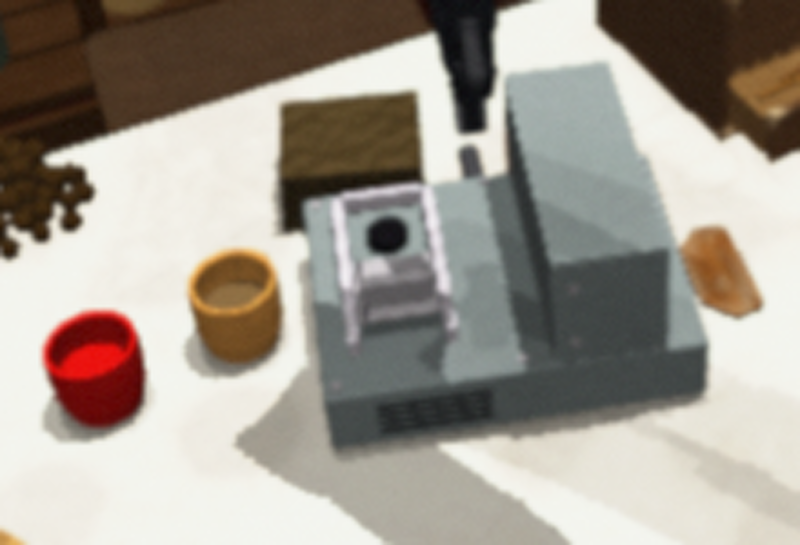

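The button at (387,235) is free, the shutter is open at (397,285), the things round the box look unmoved and the arm is clear. I hand it in.

```bash
python3 -c "
from cell import order
print(order.finish_job())"
```

```text
the job is handed in; nothing more can be done
None
```

The job is handed in, with no verdict returned: the toggle felt rigid at its on stop (apparently off before, then thrown), the shutter was slid to its front stop, and the start button was pressed to the bottom and let go. In the last picture, the things in view round the box looked unmoved; the jar was last seen in place before the shutter step.

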